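# Clamp the mould frame with the click wrench

### The job

Slide the loose aluminium mould frame along its guides under the bridge of the clamp until it is fully home against the red stop, without ramming it. Then push the click wrench on the clamp bolt clockwise (seen from above) until its handle breaks at the pivot and the yellow ball on it swings up, and stop there, before the ball has gone right over. Leave the frame home, the handle broken and all other things where they are.

Things in the scene. Friction and masses are not known exactly. Their poses are not given: they have to be found in the camera images.
- clamp: Grey mould clamp fixed to the table; origin on the table below the bolt axis. Base 108 mm (x), y -190 to +60 mm, 15 mm thick. Guide rails along y, inner faces at x +-32 mm, tops at z 23 mm. Bridge over the middle: y +-25 mm, x +-53 mm, top z 82 mm; a round brass pad under it comes down 4 mm per rad of the bolt onto the frame. The frame goes in from the -y end towards +y.
- stop: Red stop bar across the guides at the clamp's +y end; same origin and axes as the clamp. Working face at y +35 mm, top at z 39 mm. Rigid: the frame must never press on it with more than 40 N, so come on at 20 mm/s or slower and stop at a rise of about 5 N.
- frame: Loose aluminium mould frame in the clamp's guides (pink mould, brass dot on top), 60 x 110 x 26 mm (x, y, z), 250 to 500 g; origin at the centre of its underside, 15 mm above the table; its y along the clamp's y, 2 mm play to each rail. Slides with 1 to 4 N. Home: origin at clamp y -20 mm, its -y end sticking out 50 mm from the bridge. Starts 55 to 95 mm short. Push it on its -y end.
- bolt_axis (a point): Point on the upright axis of the clamp bolt at wrench height, 108 mm above the table. The wrench turns about it and cannot come off; its round head (34 mm diameter) tops out at 124 mm. The bolt runs down by 0.4 to 1.0 rad, differing each time and not to be seen beforehand, then sits hard on its seat; it stays where it is left.
- pivot (a point): Brass breakaway pivot of the wrench, upright axis, 50 mm from the bolt axis, 108 mm above the table. The steel head runs straight from the bolt axis to here. On top, at 125 mm, a tell-tale: a yellow ball (28 mm) on a 35 mm arm, geared 10:1 to the bend; it lies level to the clockwise side while the handle is straight, stands upright at 0.16 rad, lies on the other side at 0.31.
- grip (a point): Point on the wrench's level black round grip (20 mm diameter, 110 to 220 mm from the bolt axis), on its centre line 108 mm above the table, 120 mm from the pivot, 170 mm from the bolt axis when straight. Push it clockwise seen from above. 1 to 4 N here runs the bolt down; on the seat the force climbs to 8 to 12 N, the handle breaks, and the force falls by about a third as the tell-tale rises.
- click (a joint): Bend of the handle at the pivot, rad: 0 straight until it breaks, growing as it bends clockwise; stays bent when released. Counts as broken from 0.06, driven too far beyond 0.36 (hard end at 0.45). Once broken, 10 mm of push at the grip bends it by about 0.08 rad.
- canister: Bystander: aluminium canister with a knurled cap, 63 mm diameter, 76 mm tall; origin under its centre.
- ringtube: Bystander: green wax ring tube standing up, 34 mm diameter, 40 mm tall; origin under its centre.
- carver: Bystander: steel wax carving tool with a bronze ferrule, 168 mm long along its x, 11 mm thick; origin on the table near its middle.
- pendant: Bystander: purple wax pendant (26 mm diameter) on a red wax sprue, about 60 mm long, 13 mm tall; origin under the pendant.
- pan: Bystander: shallow brass scale pan, 92 mm diameter, 12 mm tall; origin under its centre.
- spare: Bystander: a second mould frame with a blue mould, 60 x 110 x 26 mm, on the table beyond the clamp; origin under its centre.

How it is judged:
On the way, in this order (a step that is already met when the one before it is completed fails the run):
1. the mould frame is fully home against the stop (y of frame in the frame of clamp above -0.0225 m and value of joint click below 0.03 rad), for 0.2 s.
2. the wrench handle has broken while the frame is home (value of joint click above 0.06 rad and y of frame in the frame of clamp above -0.0225 m), for 0.1 s.
At the end, for the whole second after the job is handed in: the frame lies in its guides within 2.5 mm of the red stop, at rest, and the wrench handle stays bent between 0.06 and 0.36 rad, at rest (all of step 2 and z of frame in the frame of clamp below 0.018 m and linear speed of frame below 0.01 m/s and value of joint click below 0.36 rad and velocity of joint click below 0.05 rad/s); the robot touches nothing.
It fails at once if the frame is rammed against the stop with more than 40 N (contact force between frame and stop above 40 N).
It fails at once if the handle is driven on past 0.36 rad after breaking (value of joint click above 0.36 rad).
It fails at once if a bystander is moved by more than 20 mm (distance of any of canister, ringtube, carver, pendant, pan, spare from where it was at the start of the episode above 0.02 m).
It also fails if it takes over 64 s, if anything falls off the work surface, if the arm or the gripper's body presses on something with over 40 N, if the wrist force passes 120 N, or if a joint passes its speed limit or range.

### The arm

A 6-joint arm with a two-finger parallel gripper is mounted at the origin on the work surface. World frame = base frame: x ahead of the robot, y to its left, z up, the work surface at z = 0. Lengths are in m, angles in rad, forces in N, time in s.
With the tool pointing down it reaches from about 0.35 to 0.775 m from the base axis. Payload 7.3 kg.
Tool frame: the origin (TCP) lies midway between the tips of the shut fingers; the grasp point (between the pads) lies 19 mm behind it (r.grasp_offset is the y of the grasp point in the tool frame, in m); y points along the fingers, x is the direction in which the jaws open and shut, and the axes are right-handed (so a half turn about y gives the same grasp; the last joint's range is limited). The gripper opens to 92 mm and grips with 3 to 60 N. Pads are 19 mm wide; open, the fingers measure 130 mm over their backs; the gripper's body (75 mm by 190 mm) begins 47 mm behind the grasp point.
Start: joints at [-1.37, 0.342, 1.524, -0, 1.275, -0.146], TCP at [0.178, -0.494, 0.227] pointing down, gripper open.
Joint ranges: [-2.53, 2.53], [-0.77, 2.02], [0.04, 2.7], [-1, 4.14], [0.28, 2.66], [-3.11, 3.11]. Speed limits (rad/s): [2.57, 2.57, 3.14, 3.14, 3.14, 3.14].

### API

Orientations are given as a unit quaternion [x, y, z, w].
In Python, from rig import telemetry, optics, r gives the robot as it stands. The module is installed in compiled form; this text tells all that it offers.
- The arm moves only by the tool carry_out, never from a script. Its argument "steps" is one flat list of numbers, 5 for each row, row after row: the shift along the tool's x, y, z in cm, then the turn about the tool's y in rad, then the finger opening in cm, from 0 to 9.18. In form: [x, y, z, yaw, claw, x, y, z, yaw, claw, ...]. A call has 1 to 8 rows; each row shifts and turns the commanded pose from where the row before left it, along the tool's axes as they then stand; what a row does not reach is not made up. A row lasts 1/8 s, in which the tool goes at most 62.5 mm and 10.7 degrees, less where a joint would pass 70% of its speed; a pose out of reach is approached as far as the arm can. A call with a gripper value outside its range is refused whole. The fingers move at their own pace and stop on an object; the grip force is fixed at half the most. Time passes only in rows, so rows that do not move let the fingers close. It gives the time, the measured TCP pose, the force and the opening at its end, in the units of the state.
- telemetry.get_obs(): the state, without advancing time (a new reading comes with each control period).
- optics.get_image(name): name is "scene" or "top" or "wrist"; returns a dict with "pixels" (384x512x3 uint8, red, green, blue), "fx", "fy", "cx", "cy" (pixels), "R" (3x3) and "t" (3): a world point X has camera coordinates R X + t. Camera axes: x right, y down, z forward; pixel columns grow to the right and rows downward; lengths in m; the calibration is good to about 2 mm. The wrist camera is an equidistant fisheye: a pixel r from the principal point sees the ray r / f radians off the axis. A picture is of the moment at which its call begins. There is no depth.
- r.finish_job(): hands the job in, once; it reports no verdict.
The state is a dict: "time": time; "joint_pos": joint angles; "joint_velocities": joint speeds; "joint_efforts": joint torques, N m; "ee_pos": TCP position; "ee_rot": TCP orientation; "force": force on the tool from outside, world axes, zero at the start; "ft_torque": the same for the moment, N m; "gripper_width": finger opening in m.
Only numpy, scipy, OpenCV 4.12 (cv2) and the standard library are available. Lean on these libraries where they do the work, as an engineer would, in place of code of your own. Each camera call takes 0.05 s, during which the arm holds its last target.

## Working session

There is one attempt and no reset: what is moved stays moved. The work goes in short steps, Python scripts to look and compute and a tool call to move; the robot and the scene stay as the last step left them, time stands still between calls to the robot, and variables do not carry over. Pictures are saved under pics/ and viewed, and the job is handed in when it is done.

Besides the shell and the picture viewer there is one more tool, called after "Emit:" as name(argument=value, ...), one argument or row to a line, values as JSON. carry_out: Moves the arm, as the interface text tells. Its arguments: {"type":"object","properties":{"steps":{"type":"array","items":{"type":"number"}}},"required":["steps"]}

```bash
mkdir -p pics; python3 - <<'E'
from rig import telemetry, optics, r
import cv2
for n in ("scene","top","wrist"):
    d=optics.get_image(n); cv2.imwrite(f"pics/{n}0.png",d["pixels"][:,:,::-1])
    print(n,d["fx"],d["fy"],d["cx"],d["cy"],d["R"],d["t"])
o=telemetry.get_obs(); print(o, r.grasp_offset)
E
```

```text
scene 437.2365093923798 437.2365093923798 258.83562902881664 190.33022634021094 [[-8.04817549e-01  5.93522166e-01  3.88382781e-04]
 [ 3.18408155e-01  4.32314308e-01 -8.43635340e-01]
 [-5.00884178e-01 -6.78848862e-01 -5.36916440e-01]] [ 0.48383095 -0.11090693  1.54708915]
top 407.6776908228934 407.6776908228934 245.9894832265613 184.5888586465704 [[ 0.01238889 -0.99991291 -0.00454735]
 [-0.9793447  -0.01121592 -0.20188651]
 [ 0.20181792  0.00695457 -0.97939837]] [-0.0383967   0.62249902  1.0535613 ]
wrist 297.3186396354542 297.3186396354542 253.99600839087688 192.15345251059534 [[ 0.33997191 -0.9404346  -0.00136069]
 [-0.90046858 -0.32594063  0.28795666]
 [-0.27124791 -0.09667192 -0.95764248]] [-0.52418171 -0.03638983  0.39051471]
{'time': 0.15, 'joint_pos': array([-1.36998442e+00,  3.42569055e-01,  1.52476454e+00, -3.38943126e-06,
        1.27537656e+00, -1.45976128e-01]), 'joint_velocities': array([-1.59874124e-03, -1.62191267e-03, -2.82360623e-03,  7.73047966e-04,
       -4.99873969e-04,  3.43735278e-05]), 'joint_efforts': array([ 2.68077029e-04, -4.31471515e+01, -2.44353944e+01,  7.16558355e-02,
        5.36840816e-02, -8.85311374e-05]), 'ee_pos': array([ 0.17841106, -0.49345462,  0.22621283]), 'ee_rot': array([-0.578495  ,  0.40652658, -0.40595115,  0.57903656]), 'force': array([-0.5248923 ,  0.22677153, -0.03146622]), 'ft_torque': array([ 0.00721772, -0.02764323,  0.02509235]), 'gripper_width': 0.09170389623623777} -0.0188
```

View pics/scene0.png

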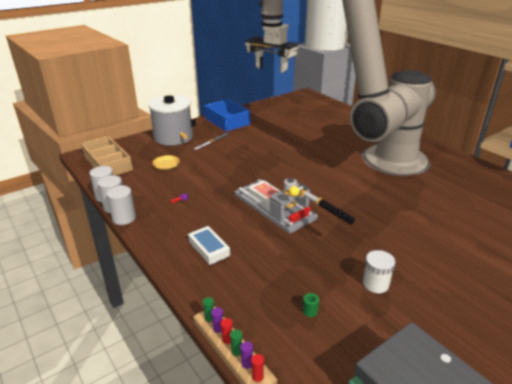

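View pics/top0.png

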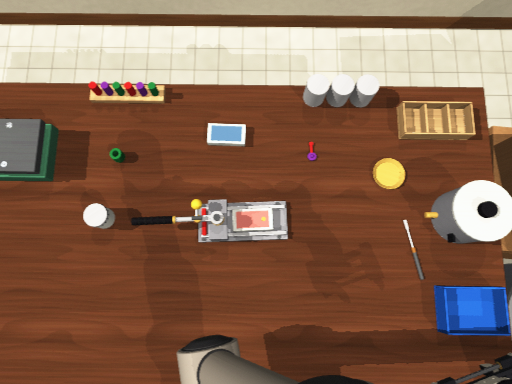

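View pics/wrist0.png

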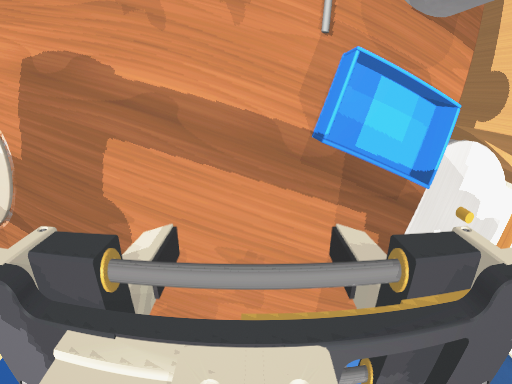

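```bash
python3 - <<'E'
import cv2
a=cv2.imread("pics/top0.png")[180:260,120:300]; cv2.imwrite("pics/topz.png",cv2.resize(a,None,fx=4.4,fy=4.4,interpolation=cv2.INTER_CUBIC))
a=cv2.imread("pics/scene0.png")[160:250,220:370]; cv2.imwrite("pics/scz.png",cv2.resize(a,None,fx=5,fy=5,interpolation=cv2.INTER_CUBIC))
E
```

```text
(no output)
```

View pics/topz.png

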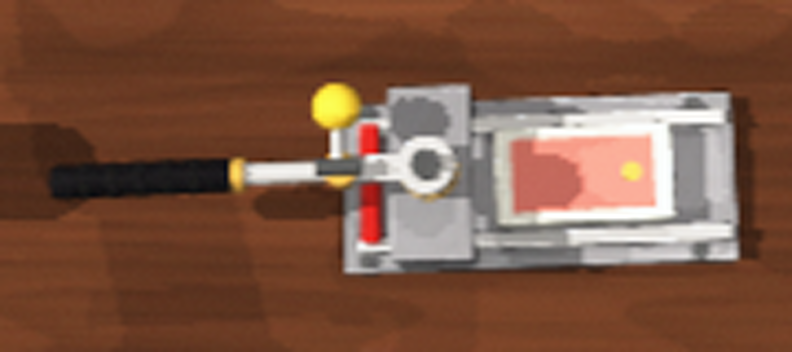

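View pics/scz.png

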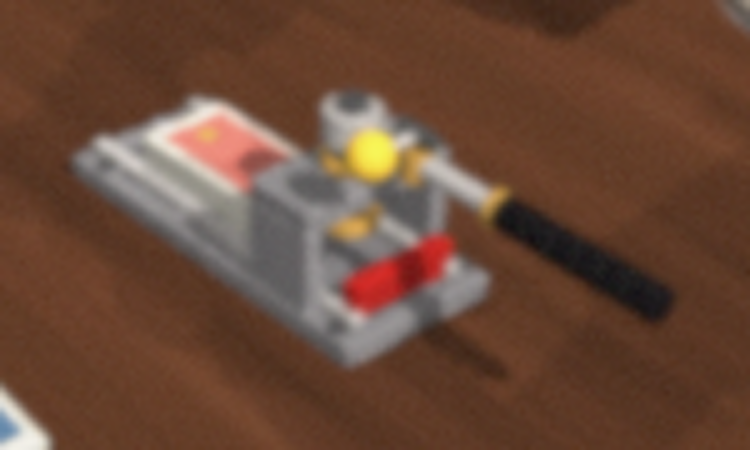

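```bash
cat > h.py <<'E'
import numpy as np
def cast(d,u,v,z):
    q=np.array([(u-d["cx"])/d["fx"],(v-d["cy"])/d["fy"],1.]);R=np.array(d["R"]);t=np.array(d["t"])
    c=-R.T@t; w=R.T@q; return c+w*(z-c[2])/w[2]
E
python3 - <<'E'
from rig import optics
from h import *
from h import cast
d=optics.get_image("top")
P=dict(bolt=(428,165,.124),baseNR=(738,260,.015),baseFR=(732,93,.015),baseNL=(345,272,.0075),gripend=(50,182,.108),gripstart=(232,174,.108),pivot=(338,171,.11),ball=(336,105,.125),frR1=(672,125,.041),frR2=(672,217,.041),frL1=(497,132,.041),dot=(632,171,.041),stopL=(369,125,.039),stopR=(369,242,.039))
for k,(u,v,z) in P.items(): print(k,cast(d,(u+.5)/4.4-.5+120,(v+.5)/4.4-.5+180,z).round(4))
E
```

```text
bolt [0.525  0.0417 0.124 ]
baseNR [ 0.4804 -0.1476  0.015 ]
baseFR [ 0.5874 -0.1446  0.015 ]
baseNL [0.4703 0.1018 0.0075]
gripend [0.5143 0.2647 0.108 ]
gripstart [0.5203 0.158  0.108 ]
pivot [0.5226 0.0955 0.11  ]
ball [0.5593 0.0961 0.125 ]
frR1 [ 0.5623 -0.1044  0.041 ]
frR2 [ 0.5046 -0.1044  0.041 ]
frL1 [0.5566 0.0054 0.041 ]
dot [ 0.533  -0.0794  0.041 ]
stopL [0.5603 0.0861 0.039 ]
stopR [0.487  0.0837 0.039 ]
```

```bash
cat >> h.py <<'E'
from scipy.spatial.transform import Rotation as Ro
def tool(o,target,xdir):
    R=Ro.from_quat(o["ee_rot"]).as_matrix(); 
    xd=np.array([np.cos(xdir),np.sin(xdir),0.]); yd=np.array([0,0,-1.]); T=np.stack([xd,yd,np.cross(xd,yd)],1)
    print("t",o["time"],"pos",o["ee_pos"].round(4),"F",o["force"].round(2),"w",round(o["gripper_width"],4))
    print("toolx",R[:,0].round(3),"tooly",R[:,1].round(3),"toolz",R[:,2].round(3))
    rv=Ro.from_matrix(R.T@T).as_rotvec(); print("rot needed (tool)",rv.round(3))
    print("shift tool cm",(R.T@(np.array(target)-o["ee_pos"])*100).round(2), "in target axes",(T.T@(np.array(target)-o["ee_pos"])*100).round(2))
E
python3 - <<'E'
from rig import telemetry as t
from h import *
for a in (0.04,0.04+np.pi): tool(t.get_obs(),[.534,-.15,.1],a)
E
```

```text
t 0.2 pos [ 0.1784 -0.4935  0.2263] F [ 0.78 -0.03  0.84] w 0.0918
toolx [ 0.34  -0.94  -0.001] tooly [-0.     0.001 -1.   ] toolz [0.94 0.34 0.  ]
rot needed (tool) [-1.000e-03 -1.264e+00 -1.000e-03]
shift tool cm [-20.21  12.66  45.12] in target axes [36.9  12.63 32.9 ]
t 0.2 pos [ 0.1784 -0.4935  0.2263] F [ 0.78 -0.03  0.84] w 0.0918
toolx [ 0.34  -0.94  -0.001] tooly [-0.     0.001 -1.   ] toolz [0.94 0.34 0.  ]
rot needed (tool) [ 1.000e-03  1.878e+00 -1.000e-03]
shift tool cm [-20.21  12.66  45.12] in target axes [-36.9   12.63 -32.9 ]
```

Emit:
carry_out(
  steps=[0, 0, 0, -0.18, 0, 0, 0, 0, -0.18, 0, 0, 0, 0, -0.18, 0, 0, 0, 0, -0.18, 0, 0, 0, 0, -0.18, 0, 0, 0, 0, -0.18, 0, 0, 0, 0, -0.18, 0, 0, 0, 0, 0, 0],
)

```text
time: 1.2
ee_pos: [0.1784, -0.4937, 0.2266]
ee_rot: [-0.707, -0.012, 0.012, 0.707]
force: [0.0, 0.1, 0.4]
gripper_width: 0.0163
```

Emit:
carry_out(
  steps=[4.5, 0, 4, 0, 0, 4.5, 0, 4, 0, 0, 4.5, 0, 4, 0, 0, 4.5, 0, 4, 0, 0, 4.5, 0, 4, 0, 0, 4.5, 0, 4, 0, 0, 4.5, 0, 4, 0, 0, 4.5, 0, 4, 0, 0],
)

```text
time: 2.2
ee_pos: [0.528, -0.1594, 0.2268]
ee_rot: [0.707, 0.011, -0.011, -0.707]
force: [0.2, -1.1, 0.2]
gripper_width: 0.0002
```

```bash
python3 - <<'E'
from rig import telemetry as t,optics
from h import *
import cv2
tool(t.get_obs(),[.534,-.15,.03],.04)
for n in ("wrist","top"):
    d=optics.get_image(n); cv2.imwrite(f"pics/{n}1.png",d["pixels"][:,:,::-1])
E
```

```text
t 2.2 pos [ 0.528  -0.1594  0.2268] F [ 0.23 -1.09  0.23] w 0.0002
toolx [1.    0.032 0.   ] tooly [ 0. -0. -1.] toolz [-0.032  1.    -0.   ]
rot needed (tool) [ 0.    -0.008  0.   ]
shift tool cm [ 0.63 19.68  0.93] in target axes [ 0.64 19.68  0.92]
```

View pics/wrist1.png

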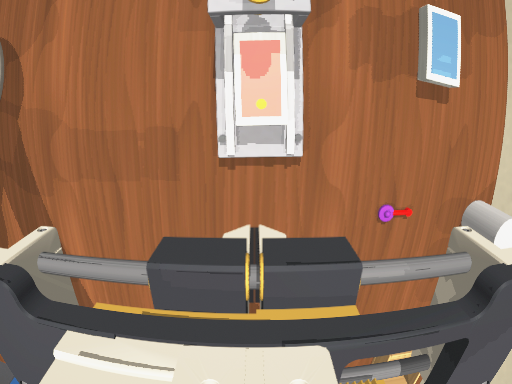

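View pics/top1.png

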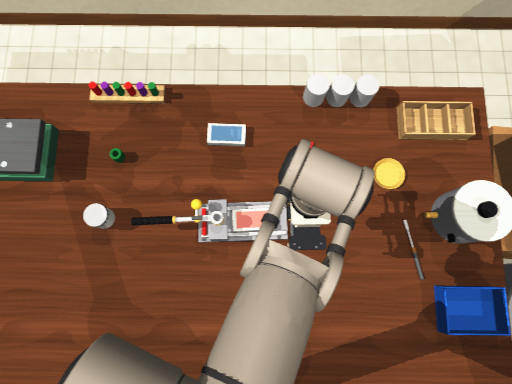

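```bash
cat >> h.py <<'E'
def castf(d,u,v,z):
    a=np.array([u-d["cx"],v-d["cy"]]);rr=np.hypot(*a);th=rr/d["fx"]
    q=np.array([*(a/rr*np.sin(th)),np.cos(th)]);R=np.array(d["R"]);t=np.array(d["t"])
    c=-R.T@t; w=R.T@q; return c+w*(z-c[2])/w[2]
E
python3 - <<'E'
from rig import optics
from h import *
d=optics.get_image("wrist")
for k,u,v,z in [("bl",219,156,.015),("br",302,156,.015),("fl",238,125,.041),("fr",285,123,.041),("ffl",239,33,.041),("ffr",280,33,.041),("basefarL",209,10,.082),("farR",310,10,.082),("dot",262,104,.041)]: print(k,castf(d,u,v,z).round(4))
E
```

```text
bl [ 0.485  -0.1434  0.015 ]
br [ 0.5898 -0.1393  0.015 ]
fl [ 0.5092 -0.1018  0.041 ]
fr [ 0.5631 -0.0973  0.041 ]
ffl [0.5065 0.0061 0.041 ]
ffr [0.553  0.0082 0.041 ]
basefarL [0.4773 0.0214 0.082 ]
farR [0.5798 0.0261 0.082 ]
dot [ 0.5357 -0.0766  0.041 ]
```

Emit:
carry_out(
  steps=[0.8, 4, 1.5, -0.01, 0, 0, 5, 0, 0, 0, 0, 5, 0, 0, 0, 0, 3, 0, 0, 0, 0, 2, 0, 0, 0, 0, 1, 0, 0, 0, 0, 0, 0, 0, 0],
)

```text
time: 3.22
ee_pos: [0.5336, -0.1463, 0.0266]
ee_rot: [-0.707, -0.015, 0.016, 0.707]
force: [0.3, -0.6, 0.6]
gripper_width: 0.0002
```

```bash
python3 - <<'E'
from rig import telemetry as t,optics
from h import *
import cv2
tool(t.get_obs(),[.536,-.11,.027],.04)
d=optics.get_image("wrist"); cv2.imwrite(f"pics/wrist2.png",d["pixels"][:,:,::-1])
E
```

```text
t 3.225 pos [ 0.5336 -0.1463  0.0266] F [ 0.34 -0.6   0.62] w 0.0002
toolx [ 0.999  0.044 -0.001] tooly [-0.001  0.    -1.   ] toolz [-0.044  0.999  0.   ]
rot needed (tool) [-0.     0.004 -0.001]
shift tool cm [ 0.39 -0.04  3.62] in target axes [ 0.38 -0.04  3.62]
```

View pics/wrist2.png

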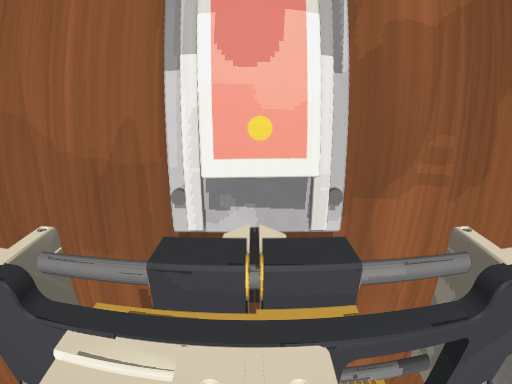

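Emit:
carry_out(
  steps=[0.3, 0, 0.5, 0, 0, 0, 0, 0.5, 0, 0, 0, 0, 0.25, 0, 0, 0, 0, 0.25, 0, 0, 0, 0, 0.25, 0, 0, 0, 0, 0.25, 0, 0, 0, 0, 0.25, 0, 0, 0, 0, 0.25, 0, 0],
)

```text
time: 4.28
ee_pos: [0.536, -0.1205, 0.0267]
ee_rot: [0.707, 0.016, -0.016, -0.707]
force: [-0.4, 0.2, 0.6]
gripper_width: 0.0005
```

Emit:
carry_out(
  steps=[0, 0, 0.25, 0, 0, 0, 0, 0.25, 0, 0, 0, 0, 0.25, 0, 0, 0, 0, 0.25, 0, 0, 0, 0, 0.25, 0, 0, 0, 0, 0.25, 0, 0, 0, 0, 0.25, 0, 0, 0, 0, 0.25, 0, 0],
)

```text
time: 5.28
ee_pos: [0.5351, -0.1005, 0.0267]
ee_rot: [0.707, 0.016, -0.016, -0.707]
force: [-0.1, -2.3, -0.3]
gripper_width: 0.0003
```

Emit:
carry_out(
  steps=[0, 0, 0.25, 0, 0, 0, 0, 0.25, 0, 0, 0, 0, 0.25, 0, 0, 0, 0, 0.25, 0, 0, 0, 0, 0.25, 0, 0, 0, 0, 0.25, 0, 0, 0, 0, 0.25, 0, 0, 0, 0, 0.25, 0, 0],
)

```text
time: 6.28
ee_pos: [0.5342, -0.0805, 0.0267]
ee_rot: [0.707, 0.016, -0.016, -0.707]
force: [-0.9, -1.8, -1.3]
gripper_width: 0.0003
```

```bash
python3 - <<'E'
from rig import telemetry as t,optics
from h import *
import cv2
tool(t.get_obs(),[.528,-.043,.027],.04)
d=optics.get_image("wrist"); cv2.imwrite(f"pics/wrist3.png",d["pixels"][:,:,::-1])
E
```

```text
t 6.275 pos [ 0.5342 -0.0805  0.0267] F [-0.86 -1.77 -1.28] w 0.0003
toolx [0.999 0.046 0.   ] tooly [ 0. -0. -1.] toolz [-0.046  0.999 -0.   ]
rot needed (tool) [0.    0.006 0.   ]
shift tool cm [-0.44 -0.03  3.78] in target axes [-0.47 -0.03  3.77]
```

View pics/wrist3.png

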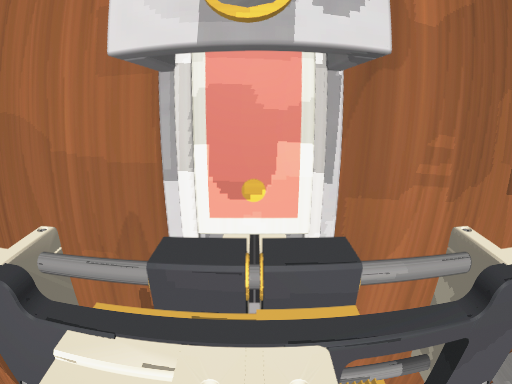

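Emit:
carry_out(
  steps=[0, 0, 0.25, 0, 0, 0, 0, 0.25, 0, 0, 0, 0, 0.25, 0, 0, 0, 0, 0.25, 0, 0, 0, 0, 0.25, 0, 0, 0, 0, 0.25, 0, 0, 0, 0, 0.25, 0, 0],
)

```text
time: 7.2
ee_pos: [0.5334, -0.063, 0.0267]
ee_rot: [0.707, 0.016, -0.016, -0.707]
force: [-0.0, -2.2, -0.6]
gripper_width: 0.0005
```

Emit:
carry_out(
  steps=[0, 0, 0.15, 0, 0, 0, 0, 0.15, 0, 0, 0, 0, 0.15, 0, 0, 0, 0, 0.15, 0, 0],
)

```text
time: 7.7
ee_pos: [0.5331, -0.0571, 0.0267]
ee_rot: [0.707, 0.016, -0.016, -0.707]
force: [0.4, -2.5, 0.2]
gripper_width: 0.0003
```

Emit:
carry_out(
  steps=[0, 0, 0.1, 0, 0, 0, 0, 0.1, 0, 0, 0, 0, 0.1, 0, 0],
)

```text
time: 8.07
ee_pos: [0.533, -0.0542, 0.0267]
ee_rot: [0.707, 0.016, -0.016, -0.707]
force: [-0.2, -2.4, 0.4]
gripper_width: 0.0005
```

Emit:
carry_out(
  steps=[0, 0, 0.1, 0, 0, 0, 0, 0.1, 0, 0, 0, 0, 0.1, 0, 0],
)

```text
time: 8.45
ee_pos: [0.5329, -0.0511, 0.0267]
ee_rot: [0.707, 0.016, -0.016, -0.707]
force: [0.7, -1.8, -0.2]
gripper_width: 0.0004
```

Emit:
carry_out(
  steps=[0, 0, 0.1, 0, 0, 0, 0, 0.1, 0, 0],
)

```text
time: 8.7
ee_pos: [0.5327, -0.0492, 0.0267]
ee_rot: [0.707, 0.016, -0.016, -0.707]
force: [0.7, -3.0, -0.3]
gripper_width: 0.0003
```

Emit:
carry_out(
  steps=[0, 0, 0.1, 0, 0, 0, 0, 0.1, 0, 0],
)

```text
time: 8.95
ee_pos: [0.5326, -0.0472, 0.0267]
ee_rot: [0.707, 0.016, -0.016, -0.707]
force: [0.3, -3.1, 0.2]
gripper_width: 0.0005
```

Emit:
carry_out(
  steps=[0, 0, 0.1, 0, 0],
)

```text
time: 9.07
ee_pos: [0.5326, -0.0461, 0.0267]
ee_rot: [0.707, 0.016, -0.016, -0.707]
force: [-0.5, -2.4, 0.7]
gripper_width: 0.0001
```

Emit:
carry_out(
  steps=[0, 0, 0.1, 0, 0],
)

```text
time: 9.2
ee_pos: [0.5325, -0.0452, 0.0267]
ee_rot: [0.707, 0.016, -0.016, -0.707]
force: [0.2, -2.3, 0.1]
gripper_width: 0.0007
```

Emit:
carry_out(
  steps=[0, 0, 0.1, 0, 0],
)

```text
time: 9.32
ee_pos: [0.5325, -0.0442, 0.0267]
ee_rot: [0.707, 0.016, -0.016, -0.707]
force: [0.9, -1.7, 0.6]
gripper_width: 0.0007
```

```bash
python3 - <<'E'
from rig import telemetry as t,optics
from h import *
import cv2
for n in ("scene","wrist"):
    d=optics.get_image(n);a=d["pixels"][:,:,::-1]
    if n=="scene": a=cv2.resize(a[160:250,220:370],None,fx=5,fy=5,interpolation=cv2.INTER_CUBIC)
    cv2.imwrite(f"pics/{n}4.png",a)
E
```

```text
(no output)
```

View pics/scene4.png

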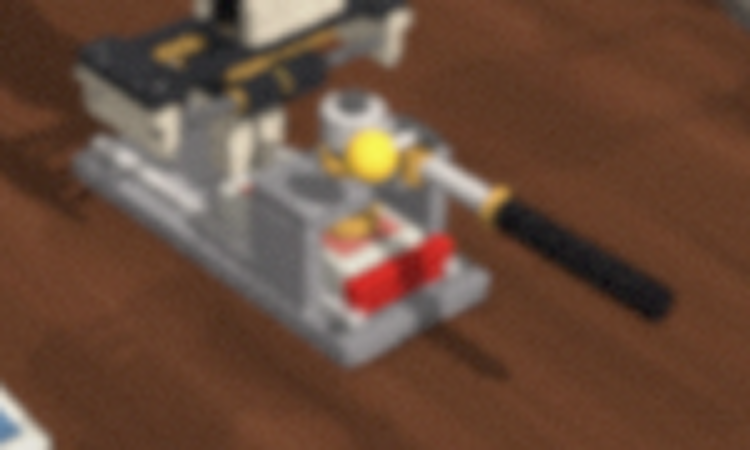

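View pics/wrist4.png

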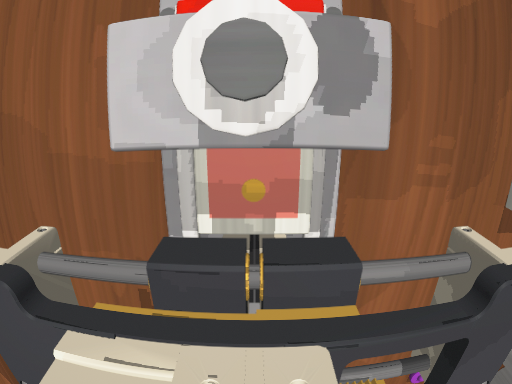

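Scene view: the frame's +y end is out past the bridge and close behind the red bar, around (390,250), with a small gap left. Continuing gently.

Emit:
carry_out(
  steps=[0, 0, 0.1, 0, 0],
)

```text
time: 9.55
ee_pos: [0.5325, -0.0432, 0.0267]
ee_rot: [0.707, 0.016, -0.016, -0.707]
force: [0.3, -2.0, -0.1]
gripper_width: 0.0005
```

Emit:
carry_out(
  steps=[0, 0, 0.1, 0, 0],
)

```text
time: 9.68
ee_pos: [0.5324, -0.0422, 0.0267]
ee_rot: [0.707, 0.016, -0.016, -0.707]
force: [-0.1, -2.9, 0.8]
gripper_width: 0.0003
```

Emit:
carry_out(
  steps=[0, 0, 0.1, 0, 0],
)

```text
time: 9.8
ee_pos: [0.5326, -0.0421, 0.0268]
ee_rot: [0.708, 0.017, -0.016, -0.706]
force: [0.8, -10.6, -0.1]
gripper_width: 0.0008
```

Emit:
carry_out(
  steps=[0, 0, 0.1, 0, 0],
)

```text
time: 9.93
ee_pos: [0.5327, -0.0421, 0.0268]
ee_rot: [0.708, 0.017, -0.016, -0.706]
force: [-0.0, -14.8, -0.5]
gripper_width: 0.0005
```

Force has risen to 15 N at the stop, so the frame is home. Backing off.

Emit:
carry_out(
  steps=[0, 0, -0.2, 0, 0, 0, 0, -0.3, 0, 0, 0, 0, -1, 0, 0, 0, -1, -2, 0, 0, 0, -3, -1, 0, 0, 0, -5, 0, 0, 0, 0, -5, 0, 0, 0, 0, -3, 0, 0, 0],
)

```text
time: 10.92
ee_pos: [0.5351, -0.0867, 0.2003]
ee_rot: [0.707, 0.017, -0.014, -0.706]
force: [-0.2, 0.2, -0.0]
gripper_width: 0.0001
```

```bash
python3 - <<'E'
from rig import telemetry as t,optics
from h import *
import cv2
tool(t.get_obs(),[.475,.21,.2],.04)
d=optics.get_image("wrist");cv2.imwrite("pics/wrist5.png",d["pixels"][:,:,::-1])
d=optics.get_image("scene");a=d["pixels"][:,:,::-1]
a=cv2.resize(a[160:250,220:370],None,fx=5,fy=5,interpolation=cv2.INTER_CUBIC)
cv2.imwrite(f"pics/scene5.png",a)
E
```

```text
t 10.925 pos [ 0.5351 -0.0867  0.2003] F [-0.17  0.2  -0.  ] w 0.0001
toolx [0.999 0.045 0.004] tooly [ 0.004 -0.001 -1.   ] toolz [-0.045  0.999 -0.002]
rot needed (tool) [0.002 0.005 0.004]
shift tool cm [-4.66 -0.04 29.91] in target axes [-4.82  0.03 29.88]
```

View pics/scene5.png

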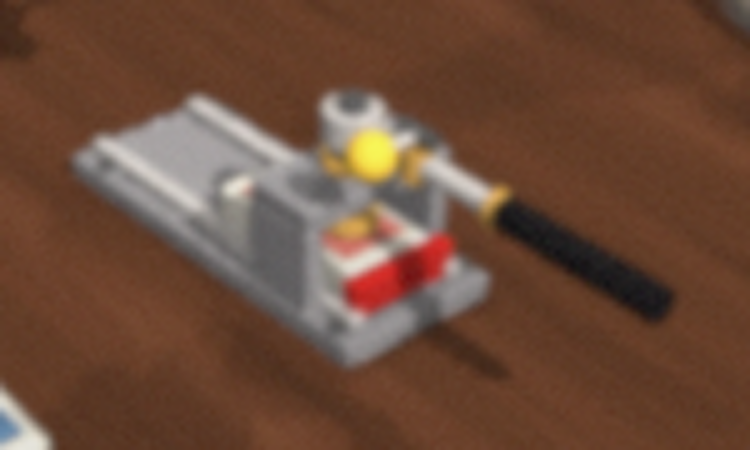

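View pics/wrist5.png

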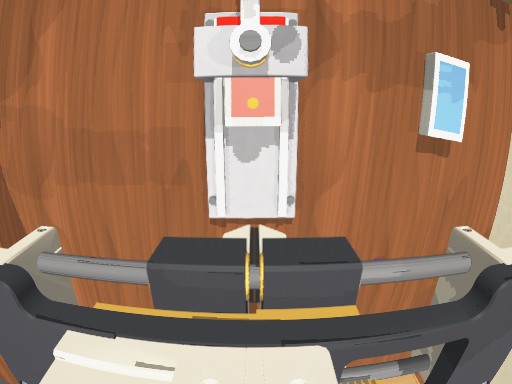

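Emit:
carry_out(
  steps=[-1, 0, 5, 0, 0, -1, 0, 5, 0, 0, -1, 0, 5, 0, 0, -1, 0, 5, 0, 0, -1, 0, 5, 0, 0, -0.7, 0, 4.9, 0, 0, 0, 2, 0, 0, 0, 0, 0, 0, 0, 0],
)

```text
time: 12.02
ee_pos: [0.4626, 0.2104, 0.1751]
ee_rot: [0.707, 0.015, -0.018, -0.706]
force: [0.5, 0.2, 0.1]
gripper_width: 0.0003
```

```bash
python3 - <<'E'
from rig import telemetry as t,optics
from h import *
import cv2
tool(t.get_obs(),[.465,.21,.09],.045)
d=optics.get_image("wrist");cv2.imwrite("pics/wrist6.png",d["pixels"][:,:,::-1])
d=optics.get_image("top");a=d["pixels"][:,:,::-1]
cv2.imwrite(f"pics/top6.png",a)
E
```

```text
t 12.025 pos [0.4626 0.2104 0.1751] F [0.53 0.23 0.1 ] w 0.0003
toolx [ 0.999  0.047 -0.004] tooly [-0.004 -0.001 -1.   ] toolz [-0.047  0.999 -0.001]
rot needed (tool) [ 0.001  0.002 -0.004]
shift tool cm [ 0.28  8.51 -0.04] in target axes [ 0.24  8.51 -0.05]
```

View pics/wrist6.png

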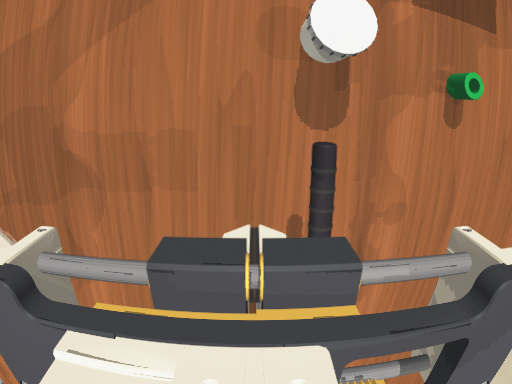

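View pics/top6.png

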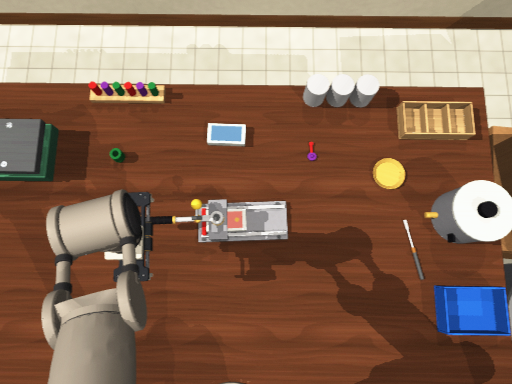

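Emit:
carry_out(
  steps=[0, 4, 0, 0, 0, 0, 3.5, 0, 0, 0, 0, 1.5, 0, 0, 0, 0, 0, 0, 0, 0],
)

```text
time: 12.62
ee_pos: [0.4639, 0.2104, 0.0866]
ee_rot: [0.707, 0.016, -0.016, -0.707]
force: [-0.4, -0.2, 0.8]
gripper_width: 0.0004
```

Emit:
carry_out(
  steps=[0.5, 0, 0, 0, 0, 0.5, 0, 0, 0, 0, 0.3, 0, 0, 0, 0, 0.3, 0, 0, 0, 0],
)

```text
time: 13.12
ee_pos: [0.48, 0.2117, 0.087]
ee_rot: [-0.707, -0.016, 0.016, 0.707]
force: [-0.5, 0.3, 0.2]
gripper_width: 0.0001
```

Emit:
carry_out(
  steps=[0.3, 0, 0, 0, 0, 0.3, 0, 0, 0, 0, 0.3, 0, 0, 0, 0],
)

```text
time: 13.5
ee_pos: [0.4888, 0.2121, 0.0866]
ee_rot: [0.707, 0.016, -0.016, -0.707]
force: [-0.5, -1.0, 0.4]
gripper_width: 0.0003
```

```bash
python3 - <<'E'
from rig import telemetry as t,optics
from h import *
import cv2
tool(t.get_obs(),[.488,.21,.087],.045)
d=optics.get_image("scene");a=d["pixels"][:,:,::-1]
a=cv2.resize(a[140:250,220:370],None,fx=5,fy=5,interpolation=cv2.INTER_CUBIC)
cv2.imwrite(f"pics/scene7.png",a)
E
```

```text
t 13.5 pos [0.4888 0.2121 0.0866] F [-0.54 -0.99  0.37] w 0.0003
toolx [ 0.999  0.046 -0.   ] tooly [-0. -0. -1.] toolz [-0.046  0.999 -0.   ]
rot needed (tool) [ 0.     0.001 -0.   ]
shift tool cm [-0.09 -0.04 -0.2 ] in target axes [-0.09 -0.04 -0.2 ]
```

View pics/scene7.png

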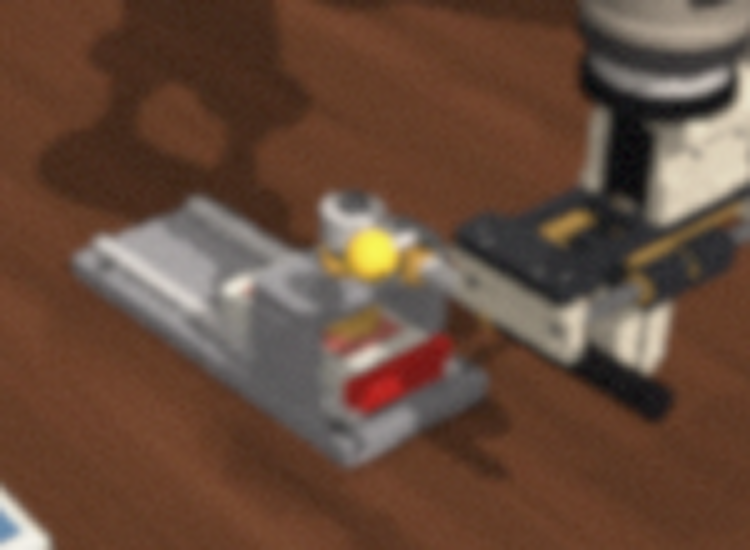

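Emit:
carry_out(
  steps=[0.51, 0, 0.08, 0.03, 0, 0.51, 0, 0.08, 0.03, 0, 0.51, 0, 0.08, 0.03, 0, 0.51, 0, 0.08, 0.03, 0],
)

```text
time: 14.05
ee_pos: [0.5092, 0.2153, 0.0866]
ee_rot: [0.707, -0.027, 0.027, -0.707]
force: [-3.3, -0.3, 1.1]
gripper_width: 0.0003
```

Emit:
carry_out(
  steps=[0.51, 0, 0.08, 0.03, 0, 0.51, 0, 0.08, 0.03, 0, 0.51, 0, 0.08, 0.03, 0, 0.51, 0, 0.08, 0.03, 0],
)

```text
time: 14.55
ee_pos: [0.53, 0.2161, 0.0867]
ee_rot: [-0.704, 0.069, -0.069, 0.704]
force: [-3.5, 1.7, 0.6]
gripper_width: 0.0003
```

```bash
python3 - <<'E'
from rig import telemetry as t,optics
from h import *
import cv2
tool(t.get_obs(),[.488,.21,.087],.045)
for n,s in (("scene",(140,250,220,370)),("top",(150,260,120,300))):
    d=optics.get_image(n);a=d["pixels"][:,:,::-1]
    a=cv2.resize(a[s[0]:s[1],s[2]:s[3]],None,fx=4.4,fy=4.4,interpolation=cv2.INTER_CUBIC)
    cv2.imwrite(f"pics/{n}8.png",a)
E
```

```text
t 14.55 pos [0.53   0.2161 0.0867] F [-3.54  1.71  0.59] w 0.0003
toolx [ 0.981 -0.195 -0.   ] tooly [-0.  0. -1.] toolz [0.195 0.981 0.   ]
rot needed (tool) [-0.    -0.241 -0.   ]
shift tool cm [-4.   -0.03 -1.42] in target axes [-4.22 -0.03 -0.42]
```

View pics/scene8.png

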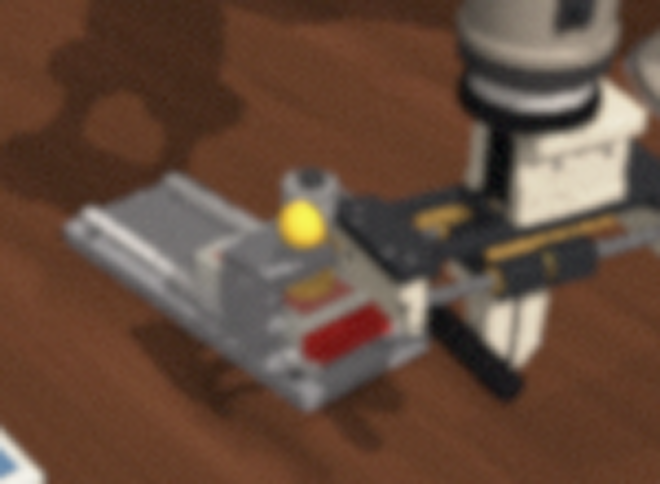

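View pics/top8.png

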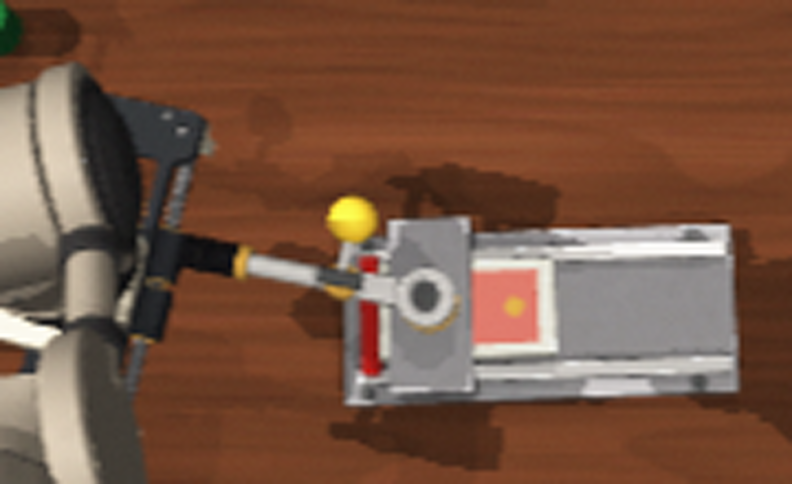

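Emit:
carry_out(
  steps=[0.51, 0, 0.08, 0.03, 0, 0.51, 0, 0.08, 0.03, 0, 0.51, 0, 0.08, 0.03, 0],
)

```text
time: 15.02
ee_pos: [0.5455, 0.215, 0.0867]
ee_rot: [-0.7, 0.101, -0.101, 0.7]
force: [-2.9, 2.1, -0.0]
gripper_width: 0.0005
```

Emit:
carry_out(
  steps=[0.51, 0, 0.08, 0.03, 0, 0.51, 0, 0.08, 0.03, 0],
)

```text
time: 15.28
ee_pos: [0.5558, 0.2135, 0.0867]
ee_rot: [-0.697, 0.122, -0.122, 0.697]
force: [-3.2, 2.6, 0.4]
gripper_width: 0.0001
```

Emit:
carry_out(
  steps=[0.51, 0, 0.08, 0.03, 0, 0.51, 0, 0.08, 0.03, 0],
)

```text
time: 15.52
ee_pos: [0.5659, 0.2115, 0.0867]
ee_rot: [-0.693, 0.142, -0.143, 0.693]
force: [-2.6, 2.7, -0.0]
gripper_width: 0.0005
```

Emit:
carry_out(
  steps=[0.51, 0, 0.08, 0.03, 0, 0.51, 0, 0.08, 0.03, 0],
)

```text
time: 15.78
ee_pos: [0.5759, 0.2087, 0.0867]
ee_rot: [-0.688, 0.163, -0.163, 0.688]
force: [-2.7, 3.7, -0.6]
gripper_width: 0.0005
```

Emit:
carry_out(
  steps=[0.51, 0, 0.08, 0.03, 0, 0.51, 0, 0.08, 0.03, 0],
)

```text
time: 16.02
ee_pos: [0.5856, 0.2054, 0.0867]
ee_rot: [-0.683, 0.184, -0.184, 0.683]
force: [-1.6, 3.5, 0.2]
gripper_width: 0.0005
```

```bash
cat > look.py <<'E'
from rig import telemetry as t,optics
from h import *
import cv2,sys
tool(t.get_obs(),[.488,.21,.087],.045)
for n,s in (("scene",(140,250,220,370)),("top",(150,260,120,300))):
    d=optics.get_image(n);a=d["pixels"][:,:,::-1]
    a=cv2.resize(a[s[0]:s[1],s[2]:s[3]],None,fx=4.4,fy=4.4,interpolation=cv2.INTER_CUBIC)
    cv2.imwrite(f"pics/{n}{sys.argv[1]}.png",a)
E
python3 look.py 9
```

```text
t 16.025 pos [0.5856 0.2054 0.0867] F [-1.56  3.47  0.17] w 0.0005
toolx [ 0.865 -0.502  0.   ] tooly [ 0.  0. -1.] toolz [0.502 0.865 0.   ]
rot needed (tool) [-0.    -0.571  0.   ]
shift tool cm [-8.67 -0.03 -4.51] in target axes [-9.73 -0.03  0.89]
```

View pics/top9.png

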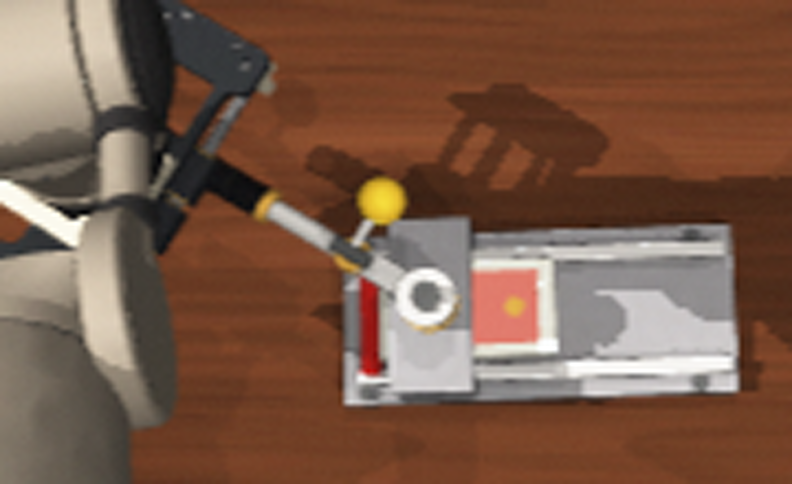

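Emit:
carry_out(
  steps=[0.51, 0, 0.08, 0.03, 0, 0.51, 0, 0.08, 0.03, 0],
)

```text
time: 16.38
ee_pos: [0.595, 0.2015, 0.0867]
ee_rot: [0.677, -0.204, 0.204, -0.677]
force: [-1.7, 2.5, 0.3]
gripper_width: 0.0001
```

Emit:
carry_out(
  steps=[0.51, 0, 0.08, 0.03, 0, 0.51, 0, 0.08, 0.03, 0],
)

```text
time: 16.62
ee_pos: [0.6045, 0.197, 0.0867]
ee_rot: [-0.671, 0.224, -0.225, 0.671]
force: [-1.9, 3.8, 1.4]
gripper_width: 0.0003
```

Emit:
carry_out(
  steps=[0.51, 0, 0.08, 0.03, 0, 0.51, 0, 0.08, 0.03, 0],
)

```text
time: 16.88
ee_pos: [0.6123, 0.1931, 0.0867]
ee_rot: [-0.663, 0.245, -0.243, 0.664]
force: [-6.1, 7.4, 2.9]
gripper_width: 0.0005
```

Emit:
carry_out(
  steps=[0.2, 0, 0.03, 0.01, 0],
)

```text
time: 17.0
ee_pos: [0.6141, 0.192, 0.0867]
ee_rot: [-0.662, 0.248, -0.247, 0.663]
force: [-6.9, 7.9, 3.2]
gripper_width: 0.0004
```

```bash
python3 look.py 10
```

```text
t 17.0 pos [0.6141 0.192  0.0867] F [-6.92  7.92  3.22] w 0.0004
toolx [ 0.755 -0.656 -0.002] tooly [-0.002  0.001 -1.   ] toolz [ 0.656  0.755 -0.   ]
rot needed (tool) [-0.001 -0.76  -0.002]
shift tool cm [-1.07e+01 -1.00e-02 -6.92e+00] in target axes [-12.52  -0.03   2.36]
```

View pics/top10.png

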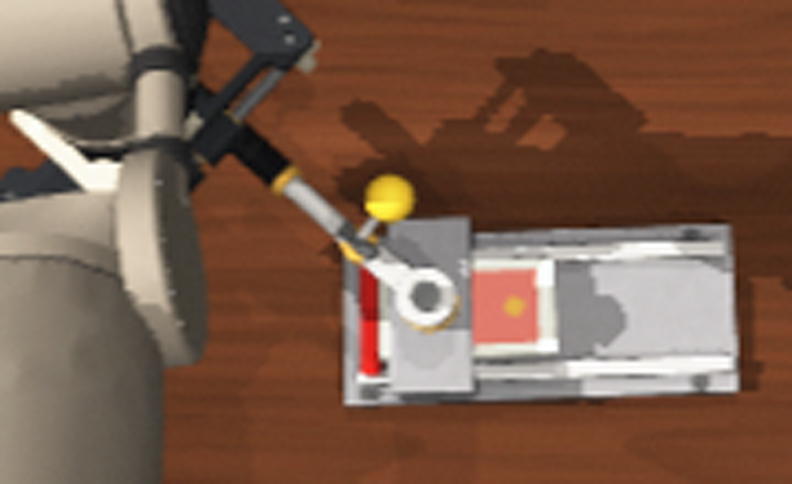

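Emit:
carry_out(
  steps=[0.3, 0, 0.03, 0.02, 0],
)

```text
time: 17.23
ee_pos: [0.6164, 0.1907, 0.0868]
ee_rot: [-0.66, 0.255, -0.253, 0.66]
force: [-5.2, 9.1, 2.7]
gripper_width: 0.0003
```

Emit:
carry_out(
  steps=[0.3, 0, 0.03, 0.02, 0],
)

```text
time: 17.35
ee_pos: [0.6192, 0.1889, 0.0868]
ee_rot: [-0.657, 0.261, -0.26, 0.658]
force: [-4.7, 9.4, 1.6]
gripper_width: 0.0005
```

```bash
python3 look.py 11
```

```text
t 17.35 pos [0.6192 0.1889 0.0868] F [-4.72  9.41  1.57] w 0.0005
toolx [ 0.728 -0.685 -0.002] tooly [-0.001  0.002 -1.   ] toolz [0.685 0.728 0.   ]
rot needed (tool) [-0.001 -0.8   -0.002]
shift tool cm [-11.    -0.    -7.46] in target axes [-13.01  -0.02   2.7 ]
```

View pics/top11.png

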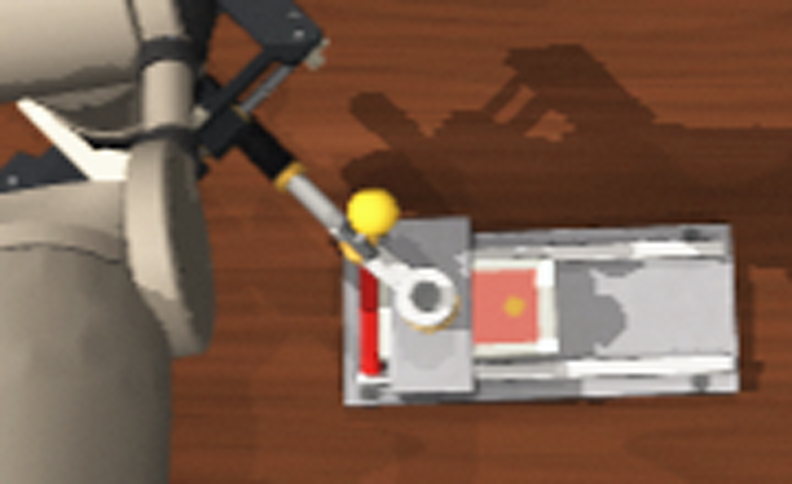

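View pics/scene11.png

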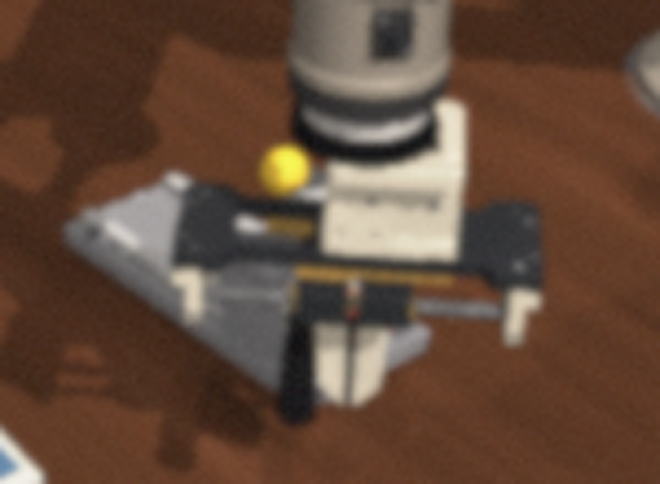

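Emit:
carry_out(
  steps=[0.3, 0, 0.02, 0.025, 0],
)

```text
time: 17.58
ee_pos: [0.6218, 0.1873, 0.0869]
ee_rot: [-0.653, 0.269, -0.268, 0.655]
force: [-3.5, 9.6, 0.4]
gripper_width: 0.0001
```

Emit:
carry_out(
  steps=[0.3, 0, 0.02, 0.025, 0],
)

```text
time: 17.7
ee_pos: [0.6246, 0.1854, 0.087]
ee_rot: [-0.65, 0.277, -0.277, 0.651]
force: [-1.9, 9.9, 0.9]
gripper_width: 0.0002
```

```bash
python3 look.py 12
```

```text
t 17.7 pos [0.6246 0.1854 0.087 ] F [-1.94  9.89  0.88] w 0.0002
toolx [ 0.693 -0.721 -0.001] tooly [ 0.001  0.002 -1.   ] toolz [0.721 0.693 0.002]
rot needed (tool) [-0.003 -0.85  -0.   ]
shift tool cm [-1.124e+01 -1.000e-02 -8.140e+00] in target axes [-13.54  -0.     3.08]
```

View pics/top12.png

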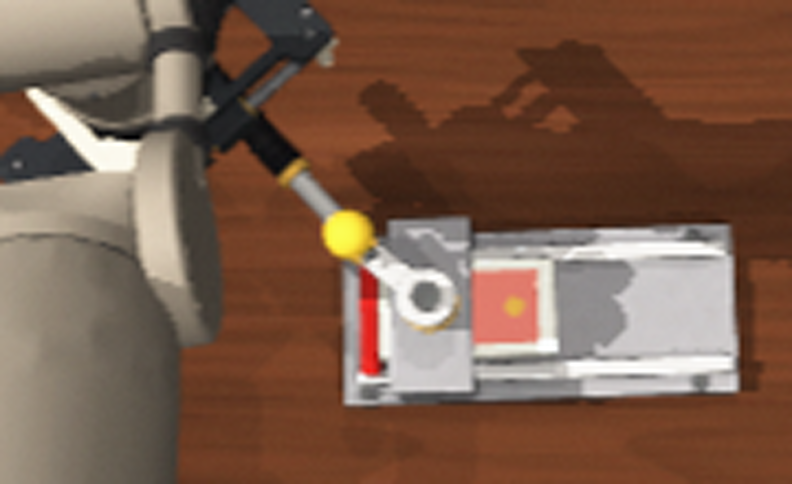

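View pics/scene12.png

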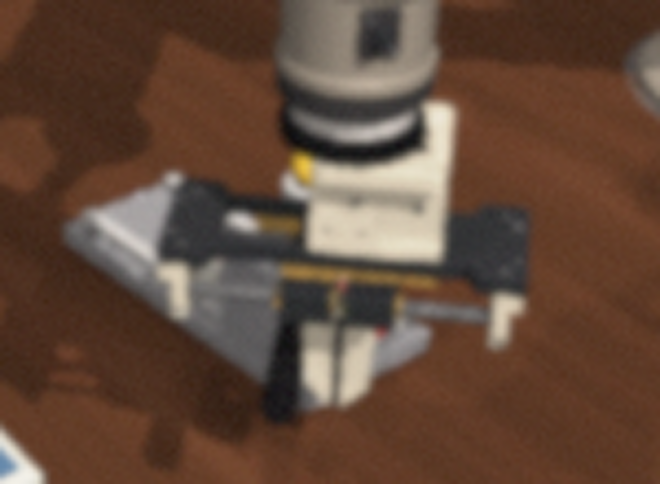

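The ball now stands nearly upright over the pivot at (348,232) in the top view, and the frame is still home. Withdrawing.

Emit:
carry_out(
  steps=[-0.5, 0, 0, 0, 0, -1, 0, 0, 0, 0, -2, 0, 0.5, 0, 0, -1, -2, 0.5, 0, 0, 0, -4, 0, 0, 0, 0, -5, 2, 0, 0, 0, -4, 4, 0, 0, 0, 0, 5, 0, 0],
)

```text
time: 18.8
ee_pos: [0.6809, 0.3013, 0.2432]
ee_rot: [-0.648, 0.274, -0.279, 0.653]
force: [1.1, 0.3, -0.2]
gripper_width: 0.0006
```

Emit:
carry_out(
  steps=[-3, 0, 4, 0, 0, -3, 0, 4, 0, 0, 0, 0, 0, 0, 0, 0, 0, 0, 0, 0],
)

```text
time: 19.3
ee_pos: [0.6949, 0.3984, 0.2359]
ee_rot: [0.651, -0.277, 0.276, -0.65]
force: [0.1, 0.0, -0.3]
gripper_width: 0.0002
```

```bash
python3 look.py 13
```

```text
t 19.3 pos [0.6949 0.3984 0.2359] F [ 0.07  0.05 -0.32] w 0.0002
toolx [ 0.694 -0.72   0.   ] tooly [-0.001 -0.001 -1.   ] toolz [ 0.72   0.694 -0.002]
rot needed (tool) [ 0.002 -0.849 -0.   ]
shift tool cm [ -0.8   14.93 -27.95] in target axes [-21.52  14.89 -17.89]
```

View pics/top13.png

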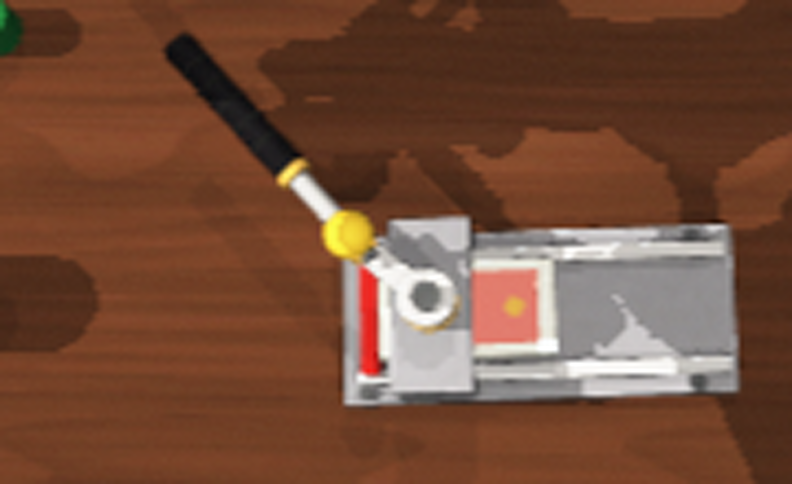

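View pics/scene13.png

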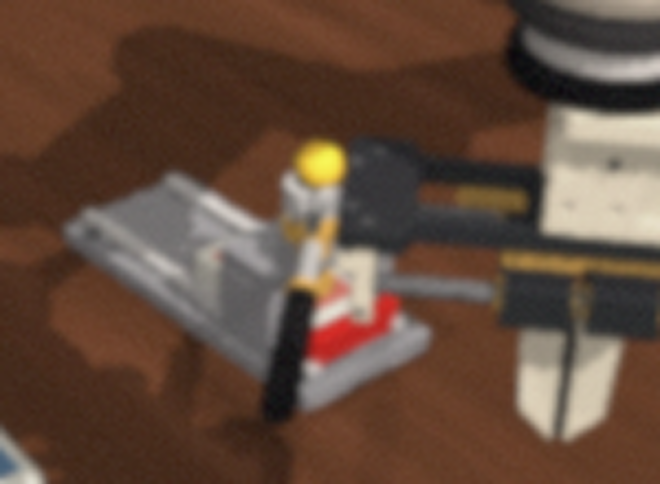

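```bash
python3 - <<'E'
from rig import optics
from h import *
import cv2
A=[];b=[]
for n,s in (("scene",(140,230,220,340)),("top",(180,240,150,240))):
    d=optics.get_image(n); hsv=cv2.cvtColor(d["pixels"],cv2.COLOR_RGB2HSV)[s[0]:s[1],s[2]:s[3]]
    m=cv2.inRange(hsv,(24,180,120),(34,255,255)); k,l,st,c=cv2.connectedComponentsWithStats(m); i=1+st[1:,4].argmax()
    u,v=c[i]+[s[2],s[0]]; print(n,u,v,st[i])
    R=np.array(d["R"]);t=np.array(d["t"]);x,y=(u-d["cx"])/d["fx"],(v-d["cy"])/d["fy"]
    for w,e in ((x,0),(y,1)): A.append(R[e]-w*R[2]); b.append(w*t[2]-t[e])
print("ball",np.linalg.lstsq(np.array(A),np.array(b),rcond=None)[0])
d=optics.get_image("top")
for k,u,v,z in [("pan",0,0,0)]: pass
for z in (.16,): print(cast(d,(348+.5)/4.4-.5+120,(232+.5)/4.4-.5+150,z))
a=cv2.imread("pics/top0.png");c=d["pixels"][:,:,::-1]
cv2.imwrite("pics/top14.png",c); 
E
```

```text
scene 292.0 173.85714285714286 [69 33  7  4  7]
top 198.12962962962962 202.90740740740742 [44 18  9 10 54]
ball [0.555026   0.08368772 0.17075733]
[0.5567735 0.0849054 0.16     ]
```

View pics/top14.png

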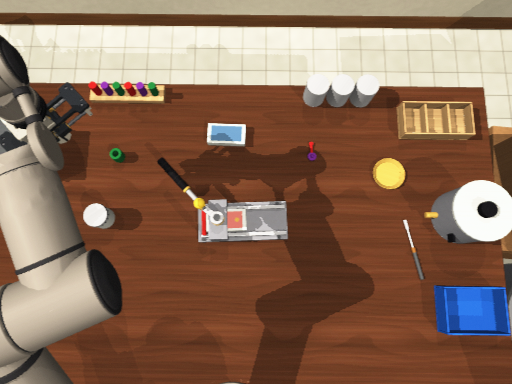

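```bash
python3 - <<'E'
from rig import r
print(r.finish_job())
E
```

```text
the job is handed in; nothing more can be done
None
```

I slid the frame home against the red stop, broke the click wrench, and handed the job in at about 19.4 s of the 64 s allowed. The hand-in reported no verdict.

- **Frame:** I pushed it at 20 mm/s, then 8 mm/s near the stop. The highest force I read was about 15 N, above the suggested 5 N rise but well under the 40 N limit. In the last top view it was still home against the stop.
- **Wrench:** I pushed the grip clockwise at about 4 N. The seat came after roughly 0.7 rad, where the force climbed to about 10 to 11 N. The ball then rose, and I stopped with it nearly upright and backed off.
- **Bend:** After withdrawing, the ball sat over the pivot at a height of about 0.16 to 0.17 m by triangulation. That means a bend of about 0.16 rad, inside the 0.06 to 0.36 limits. The scene-view detection behind that height was only 7 pixels, so the value is rough, but the top view also shows the ball upright.
- **Disagreement:** The force did not clearly fall by a third after the break; it stayed around 10 N. I think that is sideways friction from the finger on the grip, and I judged the break by the ball.
- **Surroundings:** By eye, the bystanders look unmoved between the first and last top views. The arm is clear of everything, with near-zero force.

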